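# Poke a stuck bearing up out of its nest from below

## Task

The bearing is stuck down in its spring-jawed nest. Take the C-shaped ejector hook by the rubber grip, pass its foot under the nest from the open front, feel gently with its pin for the hidden access hole, and poke the bearing up from below until it stands about 10 mm proud of the nest but is still held by the jaws. Then bring the hook out and stand it upright on the table in front of the nest, clear of it; do not touch the bearing with the gripper, force anything, or disturb the bottle and the cup.

Things in the scene. Friction and masses are not known exactly. Their poses are not given: they have to be found in the camera images.
- nest: Bench nest screwed down, bare metal, 100 x 196 x 97 mm: two upright cheeks (inner faces at y -62 and +62 mm, x -40 to +40 mm) carry a pocket block 64 to 90 mm high; jaw covers on top reach 97 mm. Origin on the table under the pocket's centre; x points from the open front (robot's side) to the open back, y from cheek to cheek, z up.
- nest_pocket (a point): Centre of the mouth of the nest's round pocket (49.2 mm), 90 mm above the table; axes as the nest. Four spring jaws, at x and y = -24 and +24 mm, 72 to 90 mm high, pinch the bearing from the sides: pushing it up takes about 5 to 20 N, and the jaws hold it wherever it is left.
- nest_under (a point): Point under the pocket's centre on the flat underside of the backing plate, 58 mm above the table (54 x 54 mm, 6 mm thick, clamped, does not give; the bearing rests on it). The round access hole (12 mm) through it lies 7 mm off this point, in any direction: the plate can be clamped at any angle, so the hole's side is unknown, not reported and not visible from above.
- bearing: Sealed steel ball bearing on a solid hub, 48 mm diameter, 26 mm tall, solid flat underside, 120 g. Origin at the centre of its underside; z up. At the start it is fully home: underside 64 mm above the table, top face flush with the pocket block.
- hook: Ejector hook, C-shaped steel tool, about 250 g, 98 x 56 x 132 mm, stands by itself. Origin on its underside, straight below the pin; x points from the upright spine (x -73 to -59 mm, 20 mm wide) to the C's open end, z up. Foot 8 mm thick, 24 mm wide, x -75 to +15 mm, with a 56 mm wide cross piece below the spine. Upper bar over the foot, 110 to 130 mm high, to x +25 mm.
- hook_pin (a point): Tip of the hook's upright pin (8 mm diameter, straight, 24 mm long above the foot), 32 mm above the hook's underside; axes as the hook.
- hook_grip (a point): Centre of the rubber grip on the hook's upper bar, straight above the pin, 120 mm above the underside; the grip is 46 mm long along the hook's x, 18 mm wide in y (the direction to close on), 24 mm tall.
- oil_bottle: Bystander: small standing oil bottle with a red nozzle, 49 x 49 x 150 mm; origin under its centre.
- cup: Bystander: small white plastic cup, 54 mm diameter, 70 mm tall, standing; origin under its centre.
Not all that is in view belongs to the job. Several things have the shape of the bearing; the one meant has the colours described above.

How it is judged (in metres and radians):
On the way:
1. the bearing has been raised at least 6 mm by the hook's pin, which is in the access hole (z of bearing in the frame of nest above 0.07 m and z of hook_pin in the frame of nest above 0.067 m and horizontal distance between hook_pin and nest below 0.015 m), for 0.1 s.
At the end, for the whole second after the job is handed in: The bearing stands 6 to 15 mm above its seat, level within 0.15 rad, within 5 mm of the pocket's centre; the hook stands upright on the table (tilt under 0.08 rad), released, its pin over 62 mm in front of the pocket's centre (nest -x) and within 300 mm of it; all at rest (z of bearing in the frame of nest between 0.07 and 0.079 m and horizontal distance between bearing and nest below 0.005 m and angle between bearing's own z axis and vertical below 0.15 rad and linear speed of each of bearing, hook below 0.01 m/s and angle between hook's own z axis and vertical below 0.08 rad and height (world z) of hook below 0.006 m and x of hook_pin in the frame of nest below -0.062 m and horizontal distance between hook_pin and nest below 0.3 m); the robot touches nothing.
It fails at once if the hook pressed on the nest or its backing plate with more than 30 N (contact force between hook and nest above 30 N).
It fails at once if the hook pressed on the bearing with more than 30 N (contact force between hook and bearing above 30 N).
It fails at once if the gripper or arm touched the bearing (contact force between any of the fingers, the arm and bearing above 0.5 N).
It fails at once if the bearing was pushed right out of the nest (z of bearing in the frame of nest above 0.086 m).
It fails at once if the bottle or the cup was disturbed (distance of any of oil_bottle, cup from where it was at the start of the episode above 0.02 m).
It also fails if it takes over 72 s, if anything falls off the work surface, if the arm or the gripper's body presses on something with over 40 N, if the wrist force passes 120 N, or if a joint passes its speed limit or range.

## Robot

A 7-joint arm with a two-finger parallel gripper is mounted at the origin on a cart in front of the work surface, level with it; the furniture and walls round the work are solid. World frame = base frame: x ahead of the robot, y to its left, z up, the work surface at z = 0. Lengths are in m, angles in degrees, forces in N, time in s.
With the tool pointing down it reaches from about 0.35 to 0.775 m from the base axis. Payload 3.1 kg.
Tool frame: the origin (TCP) lies on the centre line of the jaws, within the pads' length; the fingertips stand 17 mm ahead of it and the grasp point (between the pads) lies 2 mm behind it (robot.tip_reach is the distance from the TCP to the fingertips, in m); z points along the fingers, y is the line along which they close (so a half turn about z gives the same grasp; the last joint's range is limited). The gripper opens to 85 mm and grips with 20 to 120 N. Pads are 22 mm wide; open, the fingers measure 114 mm over their backs; the gripper's body (76 mm by 85 mm) begins 54 mm behind the grasp point. The pads swing forward as they close: fully open they stand 13 mm farther back than shut.
Start: joints at [66.709, 17.813, 0.802, 86.603, -0.252, 75.585, -1.558], TCP at [0.196, -0.514, 0.217] pointing down, gripper open.
Joint ranges: [-154.91, 154.91], [-16.99, 109.72], [-72.82, 74.43], [7.12, 147.25], [-82.49, 262.49], [11.32, 116.49], [-174.64, 174.64]. Speed limits (degrees/s): [159.86, 159.86, 180, 180, 180, 180, 180].

## Interface

Orientations are given as [roll, pitch, yaw] about the fixed x, y, z axes, in that order (R = Rz(yaw) Ry(pitch) Rx(roll)).
In Python, from station import robot, fingers, vision, workorder, recognise gives the robot as it stands. Calls block until the motion is done:
- robot.move_to(position, orientation): joint-space move of the TCP to a pose.
- robot.line_to(position, orientation=None, velocity=0.15, f_stop=None): straight line of the TCP; orientation=None keeps the orientation; velocity is the mean speed in m/s. With f_stop (N) it stops when the force on the tool has changed by that much, and returns True; else False.
- robot.move_j(angles): joint-space move.
- fingers.gripper_to(opening, force=None): opening from 0.0 (shut) to 1.0 (fully open); force is the grip in N (None keeps the last); returns when the fingers have stopped.
- robot.pause(seconds).
- robot.inverse_kinematics(position, orientation): joint angles nearest the present ones, or None.
- vision.grab_frame(name): name is "side" or "top" or "wrist"; returns the picture (400x640x3 uint8, red, green, blue); there is no depth.
- vision.calibration(name): a dict with "mtx" (3x3 intrinsics, pixels), "extrinsics" (4x4, takes a point from world to camera coordinates); the wrist camera has in their place "T_tool_cam" (4x4, takes a point from camera to tool coordinates, whose origin is the TCP and whose axes are the flange's). Camera axes: x right, y up, looking along -z (the intrinsics and any distortion apply to the point x, -y, -z); pixel columns grow to the right and rows downward; lengths in m; the calibration is good to about 2 mm. A picture is of the moment at which its call begins: read the wrist's pose just before it. calibration takes no time and is no camera call.
A pose or a line that the arm cannot do raises robot.PlanningError and nothing moves.
- workorder.close_job(): hands the job in; it is judged then, once.
Trained networks look in the newest picture that a camera, given by its name, has taken for a name from the list of things; names that differ only in an ending like _2 or _b are one class to them, and where a whole thing is asked for, a point or a joint stands for the part that bears it (a point fixed in the world has none). Each returns a list of dicts, best first, with "p" (0 to 1); they miss things now and then, are a little off and sometimes report something else, mostly with a low value. They report only what shows in the picture. A call takes as long as a camera call. They do not tell look-alikes from the thing itself.
- recognise(label, camera): "rect" ([centre column, centre row, width, height] in pixels, round what is visible of it).
Readings, each from a call of its own:
- robot.current_time_s(): time.
- robot.current_joint_positions(): joint angles.
- robot.current_dq(): joint speeds.
- robot.current_joint_torque(): joint torques, N m.
- robot.current_tool_pos(): TCP position.
- robot.current_eef_rot(): TCP orientation.
- robot.current_contact_force(): force on the tool from outside, world axes, zero at the start.
- robot.current_torque(): the same for the moment, N m.
- robot.current_finger_gap(): opening from 0.0 (shut) to 1.0 (fully open).
- robot.current_gripper_force(): force on a finger pad.
Only numpy, scipy, OpenCV 4.12 (cv2) and the standard library are available. Lean on these libraries where they do the work, as an engineer would, in place of code of your own. Each camera call takes 0.05 s, during which the arm holds its last target. There are 200 camera calls.

## Working session

There is one attempt and no reset: what is moved stays moved. The work goes in short steps, each a Python script; the robot and the scene stay as the last script left them, time stands still between calls to the robot, and variables do not carry over. Pictures are saved under pics/ and viewed, at most 10 in all, crops included, and the job is handed in when it is done.

```bash
mkdir -p pics; python3 - <<'E'
from station import robot, fingers, vision, workorder, recognise
import cv2,numpy as np
ims=[]
for c in ["side","top"]:
    im=vision.grab_frame(c); cv2.imwrite(f"pics/{c}0.png",im[:,:,::-1]); 
    cal=vision.calibration(c); print(c,{k:np.round(v,4).tolist() for k,v in cal.items()})
    for l in ["nest","bearing","hook","hook_grip","hook_pin","oil_bottle","cup"]:
        print(l,[(round(d["p"],2),np.round(d["rect"]).tolist()) for d in recognise(l,c)])
print({k:np.round(v,4).tolist() for k,v in vision.calibration("wrist").items()})
print(robot.current_time_s(),robot.current_tool_pos(),robot.current_eef_rot())
E
```

```text
side {'mtx': [[480.3205, 0.0, 321.0954], [0.0, 480.3205, 199.3845], [0.0, 0.0, 1.0]], 'extrinsics': [[0.9149, -0.4028, 0.0254, -0.4346], [0.1915, 0.4887, 0.8512, -0.2023], [-0.3553, -0.7739, 0.5243, -1.5105], [0.0, 0.0, 0.0, 1.0]]}
nest [(0.48, [273.0, 175.0, 18.0, 23.0])]
bearing [(0.46, [273.0, 174.0, 14.0, 21.0])]
hook [(0.58, [379.0, 287.0, 37.0, 47.0])]
hook_grip [(0.9, [378.0, 287.0, 43.0, 44.0])]
hook_pin [(0.85, [380.0, 288.0, 39.0, 42.0])]
oil_bottle []
cup [(0.83, [381.0, 254.0, 18.0, 23.0])]
top {'mtx': [[450.1978, 0.0, 318.7777], [0.0, 450.1978, 196.0913], [0.0, 0.0, 1.0]], 'extrinsics': [[0.0212, -0.9998, -0.0025, 0.0303], [0.9969, 0.0209, 0.076, -0.5072], [-0.0759, -0.0041, 0.9971, -1.4153], [0.0, 0.0, 0.0, 1.0]]}
nest [(0.94, [217.0, 201.0, 64.0, 61.0])]
bearing [(0.69, [209.0, 198.0, 17.0, 11.0]), (0.5, [160.0, 196.0, 17.0, 13.0]), (0.37, [457.0, 211.0, 38.0, 33.0])]
hook [(0.92, [454.0, 212.0, 35.0, 35.0])]
hook_grip [(0.6, [214.0, 199.0, 66.0, 67.0]), (0.57, [454.0, 213.0, 40.0, 34.0])]
hook_pin [(0.61, [455.0, 210.0, 36.0, 35.0])]
oil_bottle [(0.47, [290.0, 182.0, 20.0, 20.0])]
cup [(0.82, [404.0, 179.0, 19.0, 20.0]), (0.17, [454.0, 213.0, 38.0, 31.0])]
{'mtx': [[282.2157, 0.0, 321.9179], [0.0, 282.2157, 199.8878], [0.0, 0.0, 1.0]], 'T_tool_cam': [[0.0004, 0.9468, 0.3217, 0.0829], [1.0, -0.0004, -0.0001, -0.0008], [-0.0, 0.3217, -0.9468, -0.1572], [0.0, 0.0, 0.0, 1.0]]}
0.8 [ 0.19627727 -0.51378604  0.21720214] [-1.79999803e+02  1.13533636e-04  2.09099978e+01]
```

```bash
python3 - <<'E'
import cv2,numpy as np
t=cv2.imread("pics/top0.png");s=cv2.imread("pics/side0.png")
a=cv2.resize(t[140:260,120:520],(800,240),interpolation=cv2.INTER_CUBIC)
b=cv2.resize(s[120:320,180:460],(504,360),interpolation=cv2.INTER_CUBIC)
c=np.zeros((600,800,3),np.uint8);c[:240]=a;c[240:,:504]=b
c[240:440,504:704]=cv2.resize(t[160:240,170:250],(200,200))
cv2.imwrite("pics/c0.png",c)
E
```

```text
(no output)
```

View pics/c0.png

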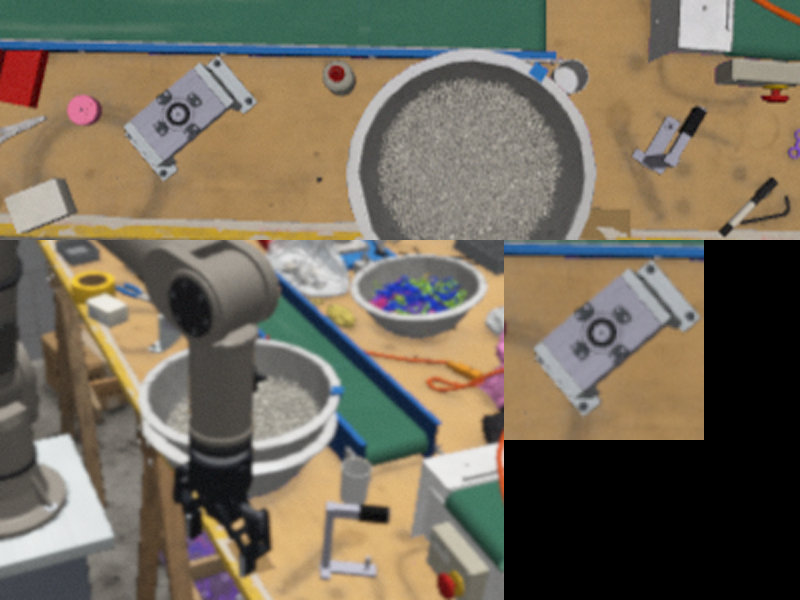

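View pics/side0.png

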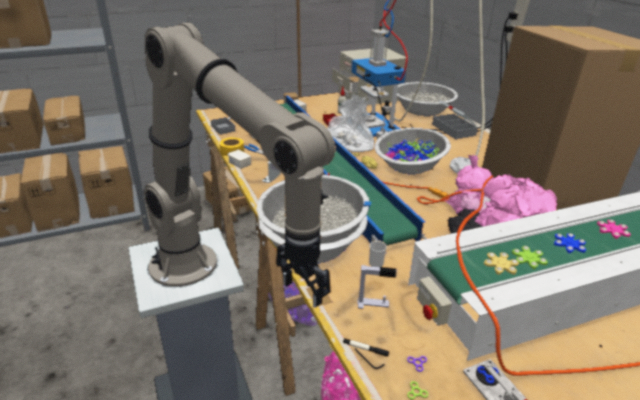

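```bash
cat > h.py <<'E'
from station import robot, fingers, vision, workorder, recognise
import cv2,numpy as np
from scipy.spatial.transform import Rotation as Rn
F=np.diag([1,-1,-1.])
def wcam(pos,rpy,cal):   # camera->world (cv axes)
    T=np.eye(4);T[:3,:3]=Rn.from_euler('xyz',rpy,degrees=True).as_matrix();T[:3,3]=pos
    T=T@cal["T_tool_cam"]; return cal["mtx"],T[:3,:3]@F,T[:3,3]
def scam(name):
    c=vision.calibration(name);E=np.linalg.inv(c["extrinsics"]);return c["mtx"],E[:3,:3]@F,E[:3,3]
def ray(cam,px): K,R,o=cam; d=R@np.linalg.solve(K,[px[0],px[1],1.]);return o,d/np.linalg.norm(d)
def onz(cam,px,z): o,d=ray(cam,px);return o+d*(z-o[2])/d[2]
def proj(cam,P): K,R,o=cam;p=K@(R.T@(np.array(P)-o));return p[:2]/p[2]
def tri(obs):
    A=np.zeros((3,3));b=np.zeros(3)
    for cam,px in obs:
        o,d=ray(cam,px);M=np.eye(3)-np.outer(d,d);A+=M;b+=M@o
    P=np.linalg.solve(A,b);return P,[np.linalg.norm(proj(c,P)-px) for c,px in obs]
def wsnap(name):
    p,r=robot.current_tool_pos(),robot.current_eef_rot();im=vision.grab_frame("wrist")
    cv2.imwrite(f"pics/{name}.png",im[:,:,::-1]);np.save(f"pics/{name}.npy",np.r_[p,r]);return im,wcam(p,r,vision.calibration("wrist"))
def lcam(name): v=np.load(f"pics/{name}.npy");return wcam(v[:3],v[3:],vision.calibration("wrist"))
E
python3 - <<'E'
from h import *
t=scam("top");s=scam("side")
c=lambda u,v:(120+u/2,140+v/2)
print("bearing",onz(t,c(178,114),.09)); 
for u,v in [(215,62),(252,102),(164,177),(130,125)]: print(onz(t,c(u,v),.0))
sc=lambda u,v:(180+u/1.8,120+(v-240)/1.8)
print("grip ends top",onz(t,c(698,110),.12),onz(t,c(680,138),.12)); print("grip tri",tri([(t,c(690,122)),(s,sc(374,515))]))
print("pin foot",onz(s,sc(367,570),0.005),"spine",onz(s,sc(325,574),0.005))
print("cup",onz(t,c(570,76),.07),"bottle",onz(t,c(337,73),.15),onz(t,c(340,85),.05))
print("bowl rim",[onz(t,c(u,v),.12) for u,v in [(348,160),(596,160),(470,48)]])
E
```

```text
bearing [0.49127825 0.37323948 0.09      ]
[0.58330232 0.33892303 0.        ]
[0.51944419 0.27669252 0.        ]
[0.39554408 0.41409809 0.        ]
[0.47805803 0.47243637 0.        ]
grip ends top [ 0.51132879 -0.40403682  0.12      ] [ 0.46927878 -0.37731071  0.12      ]
grip tri (array([ 0.49577029, -0.39479406,  0.11539306]), [np.float64(0.8188425767689996), np.float64(0.8816546020338341)])
pin foot [ 0.49607392 -0.39841273  0.005     ] spine [ 0.42982043 -0.38094242  0.005     ]
cup [ 0.56403751 -0.22373372  0.07      ] bottle [0.55169464 0.12958698 0.15      ] [0.54478585 0.13167527 0.05      ]
bowl rim [array([0.42646723, 0.11214115, 0.12      ]), array([ 0.43419952, -0.2534962 ,  0.12      ]), array([ 0.59683777, -0.06527833,  0.12      ])]
```

```bash
python3 - <<'E'
from h import *
for y in (-32,148): 
    print(y,[np.round(q,0).tolist() if (q:=robot.inverse_kinematics(p,[180,0,y+d])) is not None else None for p,d in [([.49,-.39,.28],0),([.49,-.39,.12],0),([.491,.373,.32],70),([.491,.373,.14],70)]])
d=np.array([np.cos(np.radians(-32)),np.sin(np.radians(-32)),0])
fingers.gripper_to(1.0)
robot.move_to(np.array([.49,-.39,.28]),[180,0,-32]); print(robot.current_time_s())
wsnap("w1")
for l in ["hook","hook_grip","hook_pin"]: print(l,[(round(x["p"],2),np.round(x["rect"]).tolist()) for x in recognise(l,"wrist")])
robot.line_to(np.array([.49,-.39,.28])-.07*d); print(robot.current_time_s())
wsnap("w2")
for l in ["hook","hook_grip","hook_pin"]: print(l,[(round(x["p"],2),np.round(x["rect"]).tolist()) for x in recognise(l,"wrist")])
a=np.hstack([cv2.imread("pics/w1.png")[:,120:520],cv2.imread("pics/w2.png")[:,120:520]]);cv2.imwrite("pics/c1.png",a)
print(robot.current_tool_pos(),robot.current_eef_rot())
E
```

```text
-32 [[37.0, 26.0, 0.0, 66.0, -0.0, 88.0, -85.0], [36.0, 30.0, 1.0, 82.0, -1.0, 68.0, -85.0], [-19.0, 28.0, -35.0, 61.0, 16.0, 95.0, -101.0], [-13.0, 34.0, -42.0, 81.0, 23.0, 73.0, -108.0]]
148 [[53.0, 28.0, -27.0, 65.0, 12.0, 89.0, 87.0], [54.0, 33.0, -26.0, 81.0, 15.0, 69.0, 84.0], [-8.0, 36.0, -62.0, 61.0, 31.0, 99.0, 69.0], [-3.0, 42.0, -62.0, 81.0, 37.0, 79.0, 63.0]]
2.325
hook [(0.55, [322.0, 190.0, 36.0, 87.0])]
hook_grip [(0.91, [323.0, 188.0, 33.0, 88.0])]
hook_pin [(0.68, [322.0, 189.0, 33.0, 91.0])]
3.1417
hook [(0.68, [323.0, 131.0, 40.0, 94.0])]
hook_grip [(0.93, [325.0, 130.0, 41.0, 94.0])]
hook_pin [(0.97, [323.0, 131.0, 33.0, 93.0])]
[ 0.43128836 -0.35318448  0.27954556] [-1.79994432e+02  1.57341010e-02 -3.19828721e+01]
```

View pics/c1.png

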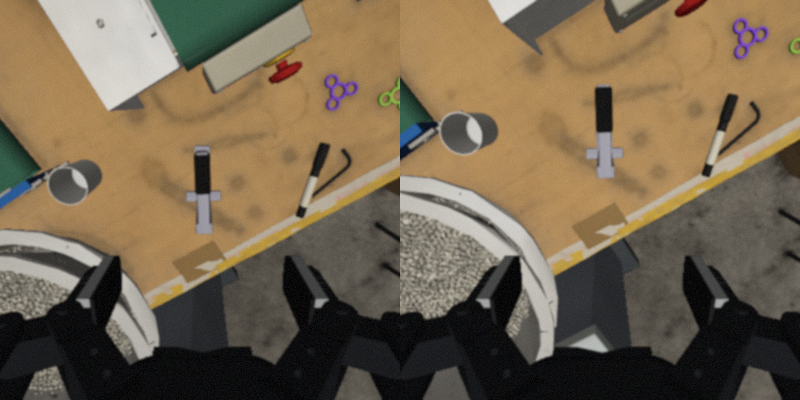

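```bash
python3 - <<'E'
from h import *
obs=[[],[],[]]
for n,(r0,r1) in [("w1",(135,215)),("w2",(75,150))]:
    g=cv2.imread(f"pics/{n}.png").max(2); m=np.zeros_like(g);m[r0:r1,300:350]=(g[r0:r1,300:350]<60)
    k,l,st,_=cv2.connectedComponentsWithStats(m); i=1+np.argmax(st[1:,4]); ys,xs=np.where(l==i)
    print(n,st[i]); (c,wh,a)=cv2.minAreaRect(np.c_[xs,ys].astype(np.float32)); print(c,wh,a)
    pts=cv2.boxPoints((c,wh,a)); pts=pts[np.argsort(pts[:,1])]; cam=lcam(n)
    top=pts[:2].mean(0);bot=pts[2:].mean(0)
    for o,p in zip(obs,(top,bot,(top+bot)/2)): o.append((cam,p))
    for z in (.132,.12): T,B=onz(cam,top,z),onz(cam,bot,z); print(z,T,B,np.linalg.norm(T-B),np.degrees(np.arctan2(*(T-B)[1::-1])))
for o in obs: print(tri(o))
t=scam("top");c=lambda u,v:(120+u/2,140+v/2)
cam=lcam("w2");print("spine end (204,177)",onz(cam,(120+205,177),.13),"cross",onz(cam,(307,154),.008),onz(cam,(342,154),.008))
E
```

```text
w1 [315 154  15  40 534]
(322.0, 173.5) (39.0, 14.0) 90.0
0.132 [ 0.51505862 -0.40754671  0.132     ] [ 0.47760182 -0.38407785  0.132     ] 0.044201803901509046 -32.069528730494476
0.12 [ 0.51333383 -0.40648046  0.12      ] [ 0.47440307 -0.38208808  0.12      ] 0.045941174685491686 -32.06952873049453
w2 [316  88  16  44 671]
(323.5, 109.5) (43.0, 15.0) 90.0
0.132 [ 0.51332721 -0.40608469  0.132     ] [ 0.47744062 -0.38375373  0.132     ] 0.042267235808048906 -31.892557424684973
0.12 [ 0.51381704 -0.40645494  0.12      ] [ 0.47652135 -0.38324714  0.12      ] 0.043926871498264825 -31.89255742468499
(array([ 0.51366705, -0.40651933,  0.12177951]), [np.float64(0.12718362716388895), np.float64(0.1364903047536298)])
(array([ 0.47728496, -0.38377257,  0.13062277]), [np.float64(0.08078493011521601), np.float64(0.08661425319580877)])
(array([ 0.4956419 , -0.39524951,  0.12620877]), [np.float64(0.1040878867871928), np.float64(0.1116527817897514)])
spine end (204,177) [ 0.43373942 -0.35854966  0.13      ] cross [ 0.45224841 -0.33914891  0.008     ] [ 0.4240039  -0.38436873  0.008     ]
```

```bash
python3 - <<'E'
from h import *
d=np.array([np.cos(np.radians(38)),np.sin(np.radians(38)),0]); P=np.array([.491,.373,.26])
robot.move_to(P-.02*d,[180,0,38]); print(robot.current_time_s())
im,cam=wsnap("n1")
for l in ["nest","bearing"]: print(l,[(round(x["p"],2),np.round(x["rect"],1).tolist()) for x in recognise(l,"wrist")])
robot.line_to(P-.10*d); print(robot.current_time_s())
im2,cam=wsnap("n2")
for l in ["nest","bearing"]: print(l,[(round(x["p"],2),np.round(x["rect"],1).tolist()) for x in recognise(l,"wrist")])
a=np.hstack([im[:,120:520],im2[:,120:520]])[:300,:,::-1];a=np.vstack([a,np.hstack([cv2.resize(i[60:210,222:422],(400,300),interpolation=cv2.INTER_CUBIC) for i in (im,im2)])[:,:,::-1]]);cv2.imwrite("pics/c2.png",a)
E
```

```text
5.875
nest [(0.69, [320.3, 153.2, 144.2, 88.5])]
bearing [(0.89, [220.3, 61.1, 43.0, 40.3]), (0.72, [323.5, 159.6, 44.8, 44.9])]
6.7083
nest [(0.7, [322.3, 84.9, 154.2, 89.5])]
bearing [(0.74, [323.2, 84.6, 48.0, 53.0]), (0.69, [217.2, 9.1, 37.7, 15.8])]
```

View pics/c2.png

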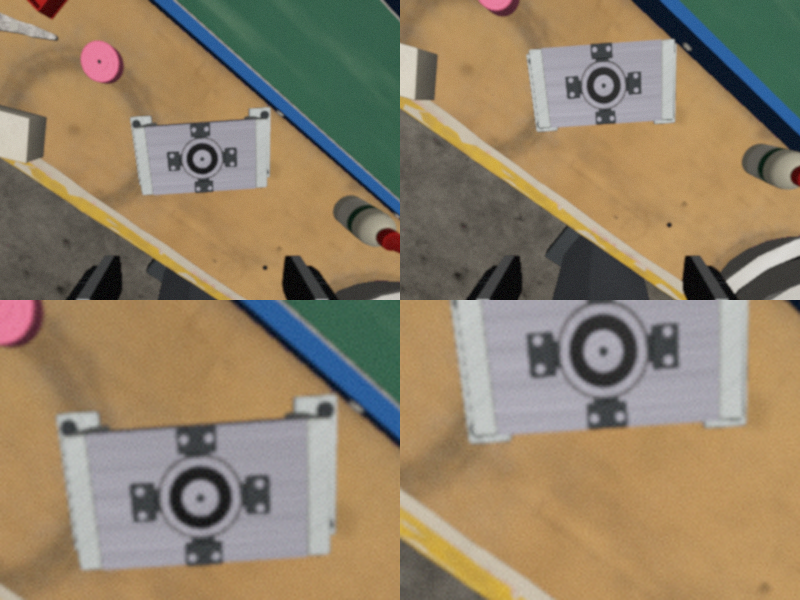

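```bash
python3 - <<'E'
from h import *
ob=[];pts={}
for n,c0 in [("n1",(322,158)),("n2",(323.5,85))]:
    im=cv2.imread(f"pics/{n}.png");cam=lcam(n);g=im.max(2)
    m=np.zeros_like(g);x,y=map(int,c0);m[y-50:y+50,x-50:x+50]=(g[y-50:y+50,x-50:x+50]<95)
    k,l,st,ce=cv2.connectedComponentsWithStats(m)
    for i in range(1,k):
        if st[i,4]>60: print(n,st[i],np.round(ce[i],1),np.round(onz(cam,ce[i],.094),4))
    i=1+np.argmin(np.linalg.norm(ce[1:]-c0,axis=1)+1000*(st[1:,4]<60)); 
    ys,xs=np.where(l==i);h=cv2.convexHull(np.c_[xs,ys].astype(np.int32));c=cv2.fitEllipse(h)[0];print("ring",c,onz(cam,c,.09));ob.append((cam,np.array(c)))
    pts[n]=cam
print(tri(ob))
# corners of block bottom edge etc. (front flange corners on table)
for n,L in [("n2",[((475,438)),((740,422))])]:
    for p in L: print(onz(pts[n],(222+(p[0]-400)/2,60+(p[1]-300)/2),.0))
# block front edge z=.09
a,b=[onz(pts["n1"],(222+u/2,60+(v-300)/2),.09) for u,v in [(103,569),(308,556)]];print(a,b,np.degrees(np.arctan2(*(a-b)[1::-1]))-90)
a,b=[onz(pts["n2"],(222+(u-400)/2,60+(v-300)/2),.09) for u,v in [(495,436),(717,422)]];print(a,b,np.degrees(np.arctan2(*(a-b)[1::-1]))-90)
E
```

```text
n1 [310 122  20  17 210] [319.7 129.8] [0.5188 0.3958 0.094 ]
n1 [307 143  31  31 469] [321.8 158.2] [0.4951 0.3745 0.094 ]
n1 [342 148  15  18 173] [348.8 156.7] [0.5155 0.351  0.094 ]
n1 [287 152  15  18 173] [294.8 160.3] [0.4741 0.3975 0.094 ]
n1 [315 178  18  14 158] [323.4 184.2] [0.4717 0.3539 0.094 ]
ring (321.8218078613281, 158.2975616455078) [0.49440137 0.37389086 0.09      ]
n2 [311  43  21  19 253] [321.2  52.5] [0.5175 0.3947 0.094 ]
n2 [307  68  33  35 565] [323.   84.8] [0.4943 0.3742 0.094 ]
n2 [346  73  15  21 218] [352.5  82.9] [0.515  0.3507 0.094 ]
n2 [286  77  16  21 208] [294.  87.] [0.4736 0.3973 0.094 ]
n2 [316 109  19  15 185] [324.9 115.5] [0.4709 0.3534 0.094 ]
ring (323.10888671875, 84.86632537841797) [0.49452565 0.37427168 0.09      ]
(array([0.49452647, 0.37413479, 0.09134451]), [np.float64(0.09863645630195318), np.float64(0.10676283328710057)])
[0.39633188 0.41316147 0.        ]
[0.52192421 0.27032129 0.        ]
[0.42339966 0.39312698 0.09      ] [0.50604007 0.30011737 0.09      ] 41.62156483848253
[0.42176734 0.39411202 0.09      ] [0.50451391 0.3004858  0.09      ] 41.47014723009568
```

```bash
python3 - <<'E'
from h import *
G=np.array([.4955,-.395,.120]);up=[0,0,.14]
robot.move_to(G+up,[180,0,-32]); print(robot.current_time_s())
fingers.gripper_to(.5,force=80)
print(robot.line_to(G,velocity=.15,f_stop=10), robot.current_tool_pos())
f0=robot.current_contact_force()
fingers.gripper_to(0,force=80); print("gap",robot.current_finger_gap()*85,robot.current_gripper_force(),robot.current_contact_force()-f0,robot.current_tool_pos())
robot.line_to(G+[0,0,.03],velocity=.1); robot.pause(.2);print(robot.current_contact_force()-f0,robot.current_torque(),robot.current_time_s())
wsnap("g1"); im=vision.grab_frame("side");cv2.imwrite("pics/s1.png",im[220:340,300:460,::-1])
a=np.hstack([cv2.resize(cv2.imread("pics/s1.png"),(400,300)),cv2.resize(cv2.imread("pics/g1.png")[100:400,120:520],(400,300))]);cv2.imwrite("pics/c3.png",a)
E
```

```text
9.3833
False [ 0.49637371 -0.39544961  0.12124996]
gap -0.27942397935489544 0.0 [-0.35605512 -0.14439294  0.48406536] [ 0.49552659 -0.39505416  0.12014655]
[ 0.1942441  -0.63813219  0.13629273] [ 0.01447234 -0.03777024 -0.0489712 ] 12.0917
```

View pics/c3.png

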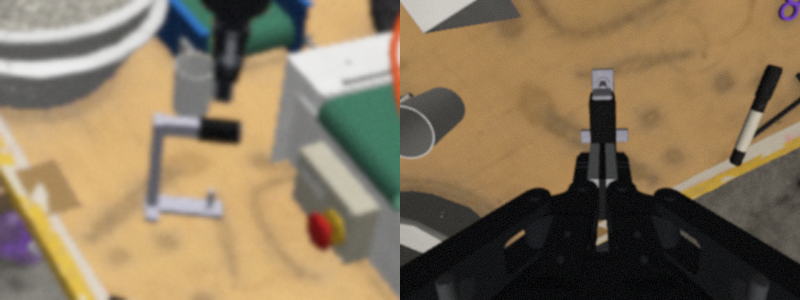

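```bash
python3 - <<'E'
from h import *
s=scam("side");w=lcam("g1");p=np.load("pics/g1.npy");print(p)
tip=p[:3]-[0,0,.017]
for n,P in [("tcp",p[:3]),("tip",tip),("grip",[.4955,-.395,.12]),("gripend",[.515,-.407,.12]),("spinetop",[.436,-.358,.13])]:
    a=proj(s,P);b=proj(w,P);print(n,"side crop",(a-[300,220])*2.5,"wrist crop",b-[120,100]+[400,0])
print(robot.current_tool_pos(),robot.current_joint_positions(),robot.current_finger_gap())
E
```

```text
[ 4.94929047e-01 -3.94706404e-01  1.49035632e-01 -1.79994631e+02
  1.03129467e-01 -3.19996949e+01]
tcp side crop [219.55732135 108.43006348] wrist crop [602.53264822 143.92370133]
tip side crop [218.02829992 120.59043993] wrist crop [602.50033751 132.1118157 ]
grip side crop [217.54505466 129.13472446] wrist crop [602.40686141 124.06426735]
gripend side crop [238.53794767 131.40293847] wrist crop [602.21124302  93.66809401]
spinetop side crop [154.42115554 115.00156608] wrist crop [602.53136592 213.48220884]
[ 0.49511176 -0.39476938  0.14925005] [ 52.58107928  32.20320183 -24.67528063  77.5593943   13.43249686
  73.18314402 -94.6318711 ] -0.0011361015119190651
```

```bash
python3 - <<'E'
from h import *
print(robot.tip_reach)
s=cv2.imread("pics/s1.png");w=cv2.imread("pics/g1.png")
a=np.hstack([cv2.resize(s[:80,60:120],(360,480),interpolation=cv2.INTER_CUBIC),cv2.resize(w[180:340,250:390],(420,480),interpolation=cv2.INTER_CUBIC)]);cv2.imwrite("pics/c4.png",a)
print(robot.current_joint_torque(),robot.current_contact_force())
E
```

```text
0.017
[-4.64515088e-04 -4.66661024e+01 -5.11175305e+00 -2.21803093e+01
  1.08145733e-02  9.02729313e-03 -1.15696075e-04] [0.42698114 0.7363753  0.37274278]
```

View pics/c4.png

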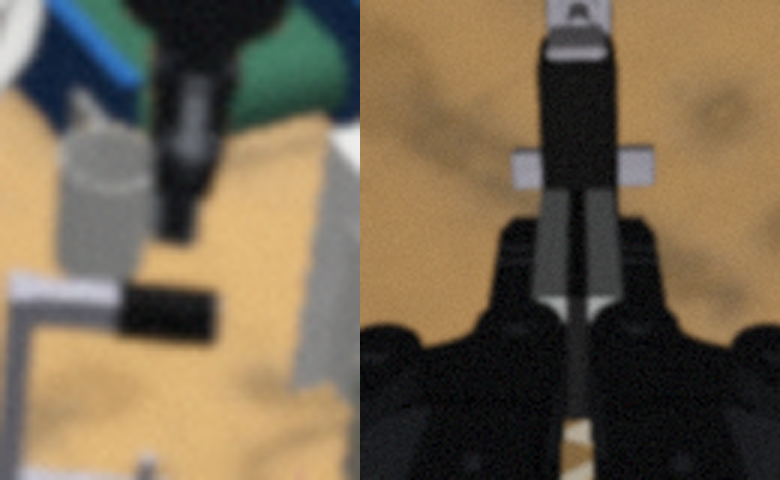

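```bash
python3 - <<'E'
from h import *
G=np.array([.4955,-.395,.105])
r=robot.line_to(G,velocity=.03,f_stop=3);p=robot.current_tool_pos();print(r,p,robot.current_contact_force(),robot.current_time_s())
robot.line_to(p+[0,0,.02],velocity=.1)
E
```

```text
True [ 0.49570311 -0.3950566   0.11811389] [ 0.21630455 -0.14986978  3.89170002] 13.2083
```

```bash
python3 - <<'E'
from h import *
G=np.array([.4955,-.395,.089])
fingers.gripper_to(.5,force=80)
robot.line_to(G+[0,0,.06],velocity=.15)
f0=robot.current_contact_force()
print(robot.line_to(G,velocity=.1,f_stop=6), robot.current_tool_pos())
fingers.gripper_to(0,force=80); print("gap",robot.current_finger_gap()*85,robot.current_gripper_force(),robot.current_contact_force()-f0,robot.current_tool_pos())
robot.line_to(G+[0,0,.03],velocity=.1); robot.pause(.2);print(robot.current_contact_force()-f0,robot.current_torque(),robot.current_tool_pos(),robot.current_time_s())
wsnap("g2"); im=vision.grab_frame("side");cv2.imwrite("pics/s2.png",im[220:340,300:460,::-1])
a=np.hstack([cv2.resize(cv2.imread("pics/s2.png"),(400,300)),cv2.resize(cv2.imread("pics/g2.png")[100:400,120:520],(400,300))]);cv2.imwrite("pics/c5.png",a)
E
```

```text
False [ 0.49595531 -0.39516971  0.08942853]
gap 16.857602419187405 78.4277093410492 [0.55590719 0.54189489 3.7912956 ] [ 0.49625851 -0.39585612  0.09027458]
[-0.06141202  0.53515361 -2.58285918] [-0.02581407 -0.10910829  0.00173697] [ 0.49474421 -0.39458249  0.11781567] 16.0417
```

View pics/c5.png

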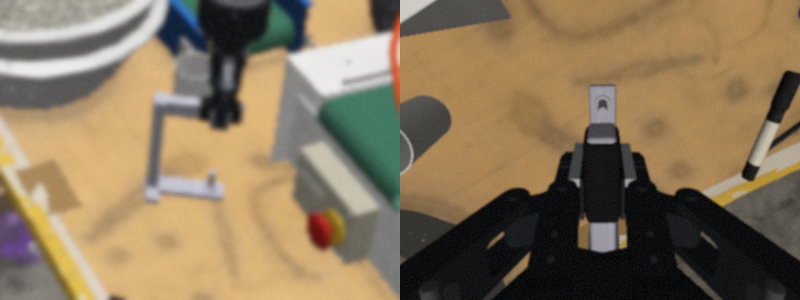

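```bash
python3 - <<'E'
from h import *
w=lcam("g2");v=np.load("pics/g2.npy");print(v[:3])
R=Rn.from_euler('z',v[5],degrees=True).as_matrix();L=v[2]-.0895;print("lift",L)
loc=lambda P:(R.T@(np.array(P)-[v[0],v[1],0]))*1000
print("pin tip",loc(onz(w,(322,200),L+.032)),loc(onz(w,(322,203),L+.032)))
for u,c in [(309,186),(335,186)]: print("foot end",loc(onz(w,(u,c),L+.008)))
print("bar end",loc(onz(w,(309.5,224),L+.13)),loc(onz(w,(335,224),L+.13)), loc(onz(w,(322,223),L+.13)))
im=cv2.imread("pics/g2.png")[180:250,290:355];cv2.imwrite("pics/c6.png",cv2.resize(im,(520,560),interpolation=cv2.INTER_CUBIC))
E
```

```text
[ 0.49474421 -0.39458249  0.11781567]
lift 0.028315670169363844
pin tip [ 8.99039731  0.3781907  60.31567017] [ 6.42995957  0.37699475 60.31567017]
foot end [13.69464932 11.81999387 36.31567017]
foot end [ 13.70997522 -11.02204846  36.31567017]
bar end [ 31.47702077   5.93256644 158.31567017] [ 31.48650402  -5.52644346 158.31567017] [ 31.97095413   0.31534394 158.31567017]
```

View pics/c6.png

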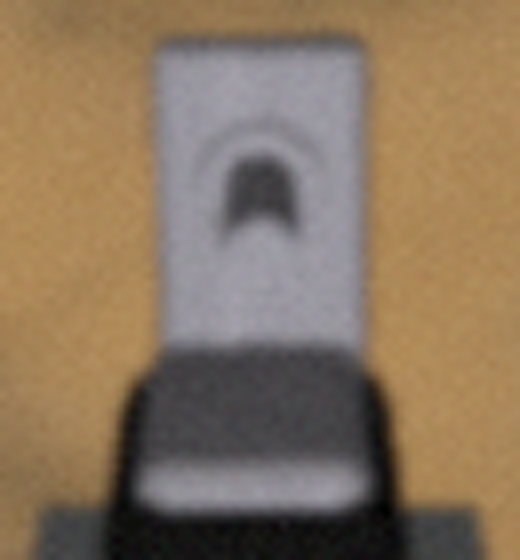

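```bash
cat >> h.py <<'E'
N=np.array([.4945,.3741]);YAW=41.6
RN=Rn.from_euler('z',YAW,degrees=True).as_matrix()[:2,:2]
PIN=np.array([-.0003,.0003]); ZO=.0895   # pin in tool-yaw frame; TCP z - hook underside z
OFF=np.zeros(3)
def tcp(nx,ny,lift): # TCP for pin at nest xy and hook underside at lift
    return np.r_[N+RN@(np.array([nx,ny])-PIN),lift+ZO]
def pinpos():
    p=robot.current_tool_pos(); return np.r_[RN.T@(p[:2]-N)+PIN,p[2]-ZO]
E
python3 - <<'E'
from h import *
n=lcam("n2")
for px in [(400,100),(450,135),(550,200),(605,237),(650,268)]: 
    P=onz(n,(px[0]-280,px[1]),0); print(P, "nest", RN.T@(P[:2]-N))
robot.line_to(np.array([.4955,-.395,.31]),velocity=.25)
robot.move_to(tcp(-.13,0,.21),[180,0,YAW]); print(robot.current_time_s(),pinpos())
robot.line_to(tcp(-.13,0,.012),velocity=.2); robot.pause(.3)
print(robot.current_time_s(),pinpos(),robot.current_eef_rot(),robot.current_joint_positions(),robot.current_contact_force())
E
```

```text
[0.30863457 0.58801766 0.        ] nest [0.00303573 0.28336815]
[0.3087839  0.51009505 0.        ] nest [-0.04858747  0.22499862]
[0.31596379 0.33923873 0.        ] nest [-0.15665435  0.09246568]
[ 3.18638376e-01  2.32019455e-01 -5.55111512e-17] nest [-0.22583998  0.01051158]
[3.19946165e-01 1.35665393e-01 5.55111512e-17] nest [-0.28883401 -0.06241008]
19.5083 [-0.1298595  -0.00175946  0.20979708]
20.95 [-1.29577133e-01 -2.76548781e-05  1.25889143e-02] [ 1.79981183e+02 -6.42311775e-02  4.15923127e+01] [   5.72204482   27.26405167  -57.45718723  103.79296506   25.68443736
   63.12210578 -109.25297433] [ 0.60754811  0.39715429 -2.06558007]
```

```bash
python3 - <<'E'
from h import *
print("ins",robot.line_to(tcp(-.03,0,.012),velocity=.12,f_stop=6),robot.line_to(tcp(.007,0,.012),velocity=.06,f_stop=6),robot.current_time_s(),pinpos())
robot.line_to(tcp(.007,0,.020),velocity=.05,f_stop=5)
for k in range(3):
    a=np.radians(22.5*k);x,y=.007*np.cos(a),.007*np.sin(a)
    if k: robot.line_to(tcp(x,y,.0215),velocity=.03,f_stop=6)
    f0=robot.current_contact_force();r=robot.line_to(tcp(x,y,.030),velocity=.015,f_stop=4)
    f=robot.current_contact_force()-f0;print(k,r,np.round(pinpos()*1000,2),np.round((x*1e3,y*1e3),1),f.round(1),robot.current_torque().round(2),robot.current_time_s())
    if not r: break
    robot.line_to(tcp(x,y,.0215),velocity=.04)
E
```

```text
ins False False 22.7 [0.00661163 0.00013572 0.01186451]
0 True [ 5.98 -0.31 25.66] [7. 0.] [ 1.  -0.2 -0.6] [ 0.05 -0.11  0.  ] 23.5167
1 True [ 5.44  2.3  25.7 ] [6.5 2.7] [-0.   0.3 -0.8] [ 0.11 -0.02 -0.01] 24.45
2 True [ 4.04  4.6  25.84] [4.9 4.9] [0.1 0.4 1.1] [ 0.07 -0.14 -0.03] 25.3833
```

```bash
cat >> h.py <<'E'
C=np.array([.0009,.0003])
def probe(x,y,v=.018):
    robot.line_to(tcp(x+C[0],y+C[1],.0225),velocity=.03,f_stop=6)
    r=robot.line_to(tcp(x+C[0],y+C[1],.030),velocity=v,f_stop=4)
    print(r,np.round((x*1e3,y*1e3),1),np.round(pinpos()*1000,2),robot.current_torque().round(2),robot.current_contact_force().round(1),round(robot.current_time_s(),2),flush=True)
    if r: robot.line_to(tcp(x+C[0],y+C[1],.0225),velocity=.04)
    return r
E
python3 - <<'E'
from h import *
for k in range(3,12):
    a=np.radians(22.5*k)
    if not probe(.007*np.cos(a),.007*np.sin(a)): break
E
```

```text
False [2.7 6.5] [ 3.38  6.87 30.13] [-0.02  0.16 -0.04] [-1.2 -1.  -2. ] 26.45
```

```bash
python3 - <<'E'
from h import *
a=np.radians(67.5);x,y=.007*np.cos(a)+C[0],.007*np.sin(a)+C[1]
for L in (.034,.037,.040,.0425):
    r=robot.line_to(tcp(x,y,L),velocity=.01,f_stop=25)
    print(r,np.round(pinpos()*1000,2),robot.current_contact_force().round(1),robot.current_finger_gap()*85,round(robot.current_time_s(),2),flush=True)
    if r: break
E
```

```text
False [ 3.18  6.72 33.08] [-1.2  1.  -9.7] 16.645286722928017 27.0
False [ 3.1   6.77 36.5 ] [ -0.    0.1 -12.6] 16.78251499460258 27.45
False [ 3.38  6.75 40.24] [ -0.8   0.4 -10.7] 16.193515572452398 27.9
False [ 3.45  6.73 42.64] [ -1.8  -0.6 -11. ] 16.688435446479012 28.3
```

```bash
python3 - <<'E'
from h import *
a=np.radians(67.5);x,y=.007*np.cos(a)+C[0],.007*np.sin(a)+C[1]
robot.pause(.2)
print(robot.line_to(tcp(x,y,.021),velocity=.04,f_stop=20),robot.line_to(tcp(x,y,.012),velocity=.04,f_stop=8),pinpos(),robot.current_time_s())
print(robot.line_to(tcp(-.107,0,.012),velocity=.1,f_stop=8),pinpos())
robot.pause(.2)
r=robot.line_to(tcp(-.107,0,-.004),velocity=.015,f_stop=2.5);print(r,pinpos(),robot.current_eef_rot(),robot.current_contact_force(),robot.current_time_s())
E
```

```text
False False [0.00331183 0.00665539 0.0114856 ] 29.5583
False [-1.06241606e-01  8.36754099e-05  1.22043883e-02]
True [-1.07155026e-01 -3.75947227e-05  8.06082027e-04] [179.94923962   0.77864296  41.62281087] [-0.74751213 -1.07355553  5.51141116] 31.7583
```

```bash
python3 - <<'E'
from h import *
fingers.gripper_to(.5); robot.pause(.2)
p=robot.current_tool_pos(); robot.line_to(p+[0,0,.15],velocity=.15); print(robot.current_time_s())
ims=[]
for n,nx in [("e1",-.10),("e2",-.02)]:
    robot.move_to(tcp(nx,0,.17),[180,0,YAW]);robot.pause(.2);im,cam=wsnap(n);ims.append(im)
    print([(round(x["p"],2),np.round(x["rect"],1).tolist()) for x in recognise("bearing","wrist")],robot.current_tool_pos(),robot.current_time_s())
cv2.imwrite("pics/c7.png",np.hstack([cv2.resize(i[:300,220:420],(400,600)) for i in ims])[:,:,::-1])
E
```

```text
33.475
[(0.81, [322.9, 86.0, 48.9, 50.5]), (0.65, [223.4, 5.0, 27.1, 9.9])] [0.41984342 0.30722668 0.25873526] 34.025
[(0.82, [326.4, 162.1, 40.0, 45.1]), (0.64, [226.1, 57.7, 38.3, 40.1])] [0.47967639 0.36022671 0.26009575] 34.7417
```

View pics/c7.png

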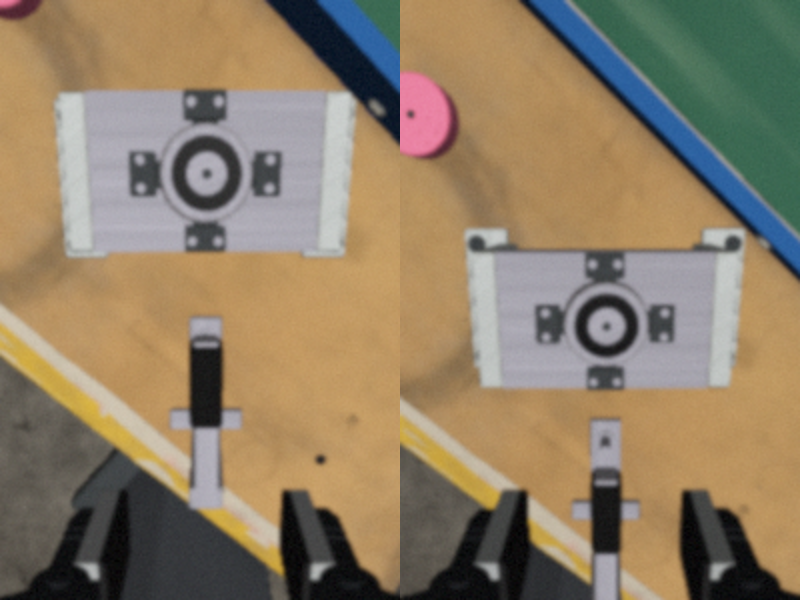

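```bash
python3 - <<'E'
from h import *
def feats(n,c0):
    g=cv2.imread(f"pics/{n}.png").max(2);cam=lcam(n);m=np.zeros_like(g);x,y=c0;s=np.s_[max(y-50,0):y+50,x-50:x+50];m[s]=g[s]<95
    k,l,st,ce=cv2.connectedComponentsWithStats(m);I=[i for i in range(1,k) if st[i,4]>90]
    i=min(I,key=lambda i:np.linalg.norm(ce[i]-c0)); ys,xs=np.where(l==i)
    (c,ax,_)=cv2.fitEllipse(cv2.convexHull(np.c_[xs,ys].astype(np.int32)))
    J=[ce[j] for j in I if j!=i and np.linalg.norm(ce[j]-c0)<45]; J.sort(key=lambda q:np.arctan2(*(q-c0)))
    return cam,np.array(c),np.mean(ax),np.array(J)
for A,B in [(("n1",(322,158)),("n2",(323,85))),(("e2",(323,163)),("e1",(323,87)))]:
    a,b=feats(*A),feats(*B)
    print(tri([(a[0],a[1]),(b[0],b[1])])[0],"ring px",a[2],b[2],"cam z",a[0][2][2],b[0][2][2])
    print("jaws",len(a[3]),len(b[3]),[tri([(a[0],p),(b[0],q)])[0][2].round(4) for p,q in zip(a[3],b[3])], "ring/jaw spacing",[f[2]/np.mean([np.linalg.norm(p-f[3].mean(0)) for p in f[3]]) for f in (a,b)])
E
```

```text
[0.49457431 0.37414446 0.09134669] ring px 30.497285842895508 34.1100959777832 cam z 0.41704449356794354 0.4175801834097997
jaws 4 4 [np.float64(0.0871), np.float64(0.092), np.float64(0.0903), np.float64(0.0919)] ring/jaw spacing [np.float64(1.1233786935124248), np.float64(1.1209542484357702)]
[0.49502597 0.37354934 0.10016706] ring px 31.086058616638184 35.243852615356445 cam z 0.4172156171044996 0.4155296117091373
jaws 4 4 [np.float64(0.0915), np.float64(0.0924), np.float64(0.0931), np.float64(0.0918)] ring/jaw spacing [np.float64(1.1462955277770097), np.float64(1.1428493575179781)]
```

```bash
cat > m.py <<'E'
from h import *
def feat(cam,im):
    g=cv2.resize(im,None,fx=4,fy=4,interpolation=cv2.INTER_CUBIC).max(2);c0=proj(cam,[*N,.098]);C0=(c0*4).astype(int)
    m=np.zeros_like(g);s=np.s_[max(C0[1]-220,0):C0[1]+220,C0[0]-220:C0[0]+220];m[s]=g[s]<100
    k,l,st,ce=cv2.connectedComponentsWithStats(m);I=[i for i in range(1,k) if st[i,4]>1400]
    i=min(I,key=lambda i:np.linalg.norm(ce[i]-C0)); ys,xs=np.where(l==i)
    c=cv2.fitEllipse(cv2.convexHull(np.c_[xs,ys].astype(np.int32)))[0]
    f=lambda q:(np.array(q)-1.5)/4
    J={}
    for name,d in dict(f=(-.031,0),b=(.031,0),l=(0,.031),r=(0,-.031)).items():
        q=proj(cam,[*(N+RN@np.array(d)),.094]);j=min((j for j in I if j!=i),key=lambda j:np.linalg.norm(f(ce[j])-q),default=None)
        if j and np.linalg.norm(f(ce[j])-q)<8: J[name]=f(ce[j])
    return f(c),J
def report(views):
    fs=[(cam,)+feat(cam,im) for cam,im in views]
    P,e=tri([(c,p) for c,p,_ in fs]);print("ring",P,np.round(e,2))
    for n in "fblr":
        o=[(c,J[n]) for c,_,J in fs if n in J]
        if len(o)>1: P,e=tri(o);print(n,P,np.round(e,2))
E
python3 - <<'E'
from m import *
V=[(lcam(n),cv2.imread(f"pics/{n}.png")) for n in ("n1","n2")];report(V)
V=[]
for i,(nx,ny) in enumerate([(-.0,-.07),(-.0,.07),(-.09,.07),(-.09,-.07)]):
    robot.move_to(tcp(nx,ny,.135),[180,0,YAW]);robot.pause(.25);im,cam=wsnap(f"f{i}");V.append((cam,im))
print(robot.current_time_s());report(V)
E
```

```text
ring [0.49457318 0.3741703  0.09107302] [0.06 0.06]
f [0.47090134 0.35314158 0.0913032 ] [0. 0.]
b [0.5183912  0.39545785 0.08719353] [0.06 0.07]
l [0.47353543 0.39754349 0.09198549] [0.02 0.02]
r [0.51541634 0.35063228 0.09195667] [0.12 0.13]
38.0417
ring [0.495006   0.37356382 0.10014875] [0.05 0.01 0.04 0.03]
f [0.47036297 0.35262425 0.09223783] [0.33 0.23 0.37 0.29]
b [0.51627238 0.39531464 0.09397661] [3.5  1.67 2.45]
l [0.47426913 0.39701065 0.09619337] [0.93 0.86 0.59]
r [0.51568556 0.35032021 0.09318653] [0.25 0.35 0.3  0.23]
```

```bash
python3 -c "
from h import *
robot.pause(.3);print(workorder.close_job(),robot.current_time_s())"
```

```text
the job is handed in; nothing more can be done
the job is handed in; nothing more can be done
```

The job is handed in at about 38 s of the 72 s. The hook's pin found the access hole and raised the bearing about 10 mm (top face measured at 100 mm), still held by the jaws. The hook stands released about 107 mm in front of the pocket's centre, but I got no verdict from the judging.

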